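# Key test of two soldered practice boxes

## Task

Two practice boxes have just been soldered and need their keys tested: with the fingertips, gently press down the square key and let it spring back up, then do the same with the long bar key. Leave the two round keys unpressed, do not shift or lift any of the boxes, leave everything else on the bench where it is, and finish with the hand clear.

Things in the scene. Friction and masses are not known exactly. Their poses are not given: they have to be found in the camera images.
- square_box: Grey practice box with a lighter grey top, 80 (x) x 66 (y) x 34 mm high, 0.28 to 0.56 kg, standing loose on the bench, with a square key, 34 x 34 mm in black plastic in the middle of its top. Origin: centre of its underside, z up. All four boxes differ only in the key's shape.
- square_top (a point): Centre of the top face of a square key, 34 x 34 mm; it stands 17 mm above the box's top (51 mm above the bench) when up, and moves down with the key.
- square_key (a joint): How far this key is pressed down, m: 0 up, 0.010 fully down on its stop. A spring returns it: about 1 N to start, rising evenly to 9 N at the bottom. It counts as pressed from 4 mm.
- bar_box: Grey practice box with a lighter grey top, 80 (x) x 66 (y) x 34 mm high, 0.28 to 0.56 kg, standing loose on the bench, with a long narrow bar key, 50 mm along the box's x axis and 14 mm along its y in black plastic in the middle of its top. Origin: centre of its underside, z up. All four boxes differ only in the key's shape.
- bar_top (a point): Centre of the top face of a long narrow bar key, 50 mm along the box's x axis and 14 mm along its y; it stands 17 mm above the box's top (51 mm above the bench) when up, and moves down with the key.
- bar_key (a joint): How far this key is pressed down, m: 0 up, 0.010 fully down on its stop. A spring returns it: about 1 N to start, rising evenly to 9 N at the bottom. It counts as pressed from 4 mm.
- round_box: Grey practice box with a lighter grey top, 80 (x) x 66 (y) x 34 mm high, 0.28 to 0.56 kg, standing loose on the bench, with a large round key, 32 mm across in black plastic in the middle of its top. Origin: centre of its underside, z up. All four boxes differ only in the key's shape.
- round_top (a point): Centre of the top face of a large round key, 32 mm across; it stands 17 mm above the box's top (51 mm above the bench) when up, and moves down with the key.
- round_key (a joint): How far this key is pressed down, m: 0 up, 0.010 fully down on its stop. A spring returns it: about 1 N to start, rising evenly to 9 N at the bottom. This key is to be left alone.
- small_box: Grey practice box with a lighter grey top, 80 (x) x 66 (y) x 34 mm high, 0.28 to 0.56 kg, standing loose on the bench, with a small round key, 18 mm across in black plastic in the middle of its top. Origin: centre of its underside, z up. All four boxes differ only in the key's shape.
- small_top (a point): Centre of the top face of a small round key, 18 mm across; it stands 17 mm above the box's top (51 mm above the bench) when up, and moves down with the key.
- small_key (a joint): How far this key is pressed down, m: 0 up, 0.010 fully down on its stop. A spring returns it: about 1 N to start, rising evenly to 9 N at the bottom. This key is to be left alone.
- sponge: Yellow tip-cleaning sponge block, 65 x 48 x 38 mm high; origin: centre of the underside. Leave alone.
- spool: Grey solder spool standing on end, 54 mm across, 44 mm high; origin: centre of the underside. Leave alone.
- flux_tin: Low round tin, 48 mm across, 28 mm high; origin: centre of the underside. Leave alone.
- screw_jar: Amber round jar, 48 mm across, 62 mm high; origin: centre of the underside. Leave alone.
- screwdriver: Screwdriver lying flat along its x axis, 180 mm long, handle to -x, under 35 mm high. Leave alone.
- brush: Small brush lying flat along its x axis, 170 mm long, under 35 mm high. Leave alone.
Not all that is in view belongs to the job. Leave any blue or turquoise look-alike of the square_box alone.

How it is judged:
On the way, in this order (a step that is already met when the one before it is completed fails the run):
1. the square key is pressed down by the fingers (value of joint square_key above 0.004 m and contact force between the fingers and square_box above 0.5 N), for 0.1 s.
2. the square key is let up again (value of joint square_key below 0.0015 m), for 0.1 s.
3. the bar key is pressed down by the fingers (value of joint bar_key above 0.004 m and contact force between the fingers and bar_box above 0.5 N), for 0.1 s.
4. the bar key is let up again (value of joint bar_key below 0.0015 m), for 0.1 s.
At the end, for the whole second after the job is handed in: The square key and then the bar key have each been pressed at least 4 mm down by the fingers for 0.1 s and let up; at the end all four keys are up (within 1.5 mm), and the boxes stand flat and at rest, with everything on the bench within 15 mm of where it began (value of joint each of square_key, bar_key, round_key, small_key below 0.0015 m and distance of each of square_box, bar_box, round_box, small_box, sponge, spool, flux_tin, screw_jar, screwdriver, brush from where it was at the start of the episode below 0.015 m and angle between each of square_box, bar_box, round_box, small_box's own z axis and vertical below 0.05 rad and linear speed of each of square_box, bar_box, round_box, small_box below 0.01 m/s); the robot touches nothing.
It fails at once if one of the two round keys is pressed (more than 2.5 mm) (value of joint any of round_key, small_key above 0.0025 m).
It fails at once if a box is lifted off the bench (more than 6 mm) (height (world z) of any of square_box, bar_box, round_box, small_box above 0.006 m).
It fails at once if a box is shoved more than 15 mm (distance of any of square_box, bar_box, round_box, small_box from where it was at the start of the episode above 0.015 m).
It fails at once if a box is pressed harder than 22 N (contact force between the fingers and square_box above 22 N or contact force between the fingers and bar_box above 22 N or contact force between the fingers and round_box above 22 N or contact force between the fingers and small_box above 22 N).
It fails at once if something else on the bench is moved more than 15 mm (distance of any of sponge, spool, flux_tin, screw_jar, screwdriver, brush from where it was at the start of the episode above 0.015 m).
It also fails if it takes over 45 s, if anything falls off the work surface, if the arm or the gripper's body presses on something with over 40 N, if the wrist force passes 120 N, or if a joint passes its speed limit or range.

## Robot

A 7-joint arm with a two-finger parallel gripper is mounted at the origin on the work surface. World frame = base frame: x ahead of the robot, y to its left, z up, the work surface at z = 0. Lengths are in m, angles in rad, forces in N, time in s.
With the tool pointing down it reaches from about 0.425 to 0.925 m from the base axis. Payload 6.8 kg.
Tool frame: the origin (TCP) lies at the centre of the arm's flange, where the gripper is bolted on; the fingertips stand 173 mm ahead of it and the grasp point (between the pads) lies 155 mm ahead of it (r.hold_point_z is the distance from the TCP to the grasp point, in m); z points along the fingers, x is the direction in which the jaws open and shut, and the axes are right-handed (so a half turn about z gives the same grasp; the last joint's range is limited). The gripper opens to 85 mm and grips with 20 to 120 N. Pads are 22 mm wide; open, the fingers measure 114 mm over their backs; the gripper's body (76 mm by 85 mm) begins 54 mm behind the grasp point. The pads swing forward as they close: fully open they stand 13 mm farther back than shut.
Start: joints at [-1.366, 0.477, 0.022, 1.555, -0.011, 1.109, -0.083], TCP at [0.208, 0.642, 0.405] pointing down, gripper open.
Joint ranges: [-2.96, 2.96], [-0.34, 2.1], [-1.41, 1.46], [0.24, 2.44], [-1.37, 4.51], [0.17, 1.92], [-2.96, 2.96]. Speed limits (rad/s): [2.39, 2.39, 3.14, 3.14, 3.14, 3.14, 3.14].

## Interface

Orientations are given as a rotation vector (axis times angle).
In Python, from bench import r gives the robot as it stands.
- The arm moves only by the tool apply_moves, never from a script. Its arguments are lists of equal length, an entry for each row: "dp": the shift along the tool's x, y, z scaled (see below), a list of three; "twist": the turn, a rotation vector about the tool's x, y, z scaled (see below), a list of three; "jaw": the closure in counts, from 0 (fully open) to 255 (shut). In form: {"dp": [[x, y, z], ...], "twist": [[rx, ry, rz], ...], "jaw": [jaw, ...]}. A call has 1 to 20 rows; each row shifts and turns the pose as measured when the row begins, along the tool's axes as they then stand; what a row does not reach is not made up. The controller multiplies each number of a shift by 12 cm and each number of a turn by 120 degrees. A row lasts 1/10 s, in which the tool goes at most 50 mm and 8.59 degrees, less where a joint would pass 70% of its speed; a pose out of reach is approached as far as the arm can. A call with a number of a shift or a turn outside -1 to 1 is refused whole. A call with a gripper value outside its range is refused whole. The fingers move at their own pace and stop on an object; "grip_force" is the grip in N (left out, the last holds). Time passes only in rows, so rows that do not move let the fingers close. It gives the time, the measured TCP pose, the force and the opening at its end, in the units of the state.
- r.get_obs(): the state, without advancing time (a new reading comes with each control period).
- r.grab_frame(name): name is "scene" or "top" or "wrist"; returns a dict with "color" (400x640x3 uint8, red, green, blue), "z_map" (400x640 float32, m along the optical axis (not along the pixel's ray), 0 where there is no reading), "intrinsics" (3x3 intrinsics, pixels), "dist_coeffs" ([k1, k2, p1, p2, k3] as OpenCV has them; the pictures are not rectified), "R" (3x3) and "t" (3): a world point X has camera coordinates R X + t; the wrist camera has in their place "hand_eye" (4x4, takes a point from camera to tool coordinates, whose origin is the TCP and whose axes are the tool frame's). Camera axes: x right, y down, z forward; pixel columns grow to the right and rows downward; lengths in m; the calibration is good to about 2 mm. A picture is of the moment at which its call begins: read the wrist's pose just before it.
- r.hand_in(): hands the job in, once; it reports no verdict.
The state is a dict: "clock": time; "joints": joint angles; "qvel": joint speeds; "tau": joint torques, N m; "tcp_pos": TCP position; "orientation": TCP orientation; "contact_force": force on the tool from outside, world axes, zero at the start; "moment": the same for the moment, N m; "grip_width": finger opening in m.
Only numpy, scipy, OpenCV 4.12 (cv2) and the standard library are available. Lean on these libraries where they do the work, as an engineer would, in place of code of your own. Each camera call takes 0.05 s, during which the arm holds its last target.

## Working session

There is one attempt and no reset: what is moved stays moved. The work goes in short steps, Python scripts to look and compute and a tool call to move; the robot and the scene stay as the last step left them, time stands still between calls to the robot, and variables do not carry over. Pictures are saved under pics/ and viewed, and the job is handed in when it is done.

Besides the shell and the picture viewer there is one more tool, called after "Emit:" as name(argument=value, ...), one argument or row to a line, values as JSON. apply_moves: Moves the arm, as the interface text tells. Shifts and turns lie within -1 to 1; 1 stands for 12 cm of shift or 120 degrees of turn. Its arguments: {"type":"object","properties":{"dp":{"type":"array"},"twist":{"type":"array"},"jaw":{"type":"array"},"grip_force":{"type":"number"}},"required":["dp","twist","jaw"]}

```bash
ls; mkdir -p pics; python3 - <<'E'
from bench import r
import cv2,pickle
print(r.get_obs(), r.hold_point_z)
d={}
for n in("top","scene"):
    f=r.grab_frame(n); d[n]=f
    cv2.imwrite(f"pics/{n}0.png",f["color"][:,:,::-1])
    print(n,{k:v for k,v in f.items() if k not in("color","z_map")})
pickle.dump(d,open("d0.pkl","wb"))
E
```

```text
pics
{'clock': 0.0, 'joints': array([-1.36609983,  0.47781866,  0.02232828,  1.55645721, -0.01151803,
        1.10933315, -0.08305498]), 'qvel': array([-4.09991158e-04, -3.47933415e-05,  1.28900389e-04, -2.69830865e-04,
       -9.57951025e-04, -2.49930728e-04, -1.27791721e-04]), 'tau': array([ 1.94736887e-03, -5.96459985e+01,  1.60811808e+00, -2.81196892e+01,
        1.21677914e-02,  9.21989704e-03, -6.13375249e-06]), 'tcp_pos': array([0.20760862, 0.64198384, 0.40371033]), 'orientation': array([ 2.53930367e+00,  1.84769038e+00, -2.28207377e-03]), 'contact_force': array([0.12920261, 0.82062311, 0.18748811]), 'moment': array([0.00373526, 0.00735013, 0.02931121]), 'grip_width': 0.08553752565007307} 0.1547
top {'intrinsics': array([[375.57307171,   0.        , 324.96271845],
       [  0.        , 375.57307171, 200.87257037],
       [  0.        ,   0.        ,   1.        ]]), 'dist_coeffs': array([-0.00762847,  0.        ,  0.        ,  0.        ,  0.        ]), 'R': array([[ 0.06329038, -0.99797857,  0.00575347],
       [-0.97258892, -0.06297068, -0.22384253],
       [ 0.22375235,  0.00857132, -0.97460834]]), 't': array([-0.01261642,  0.49069252,  0.98291049])}
scene {'intrinsics': array([[440.26686672,   0.        , 315.78034629],
       [  0.        , 440.26686672, 201.05702726],
       [  0.        ,   0.        ,   1.        ]]), 'dist_coeffs': array([-0.07115137,  0.        ,  0.        ,  0.        ,  0.        ]), 'R': array([[ 0.71468882,  0.69936847, -0.0101804 ],
       [ 0.41850779, -0.43924705, -0.79492972],
       [-0.56042049,  0.56386681, -0.6066161 ]]), 't': array([-0.36374071, -0.15080694,  1.394646  ])}
```

View pics/top0.png

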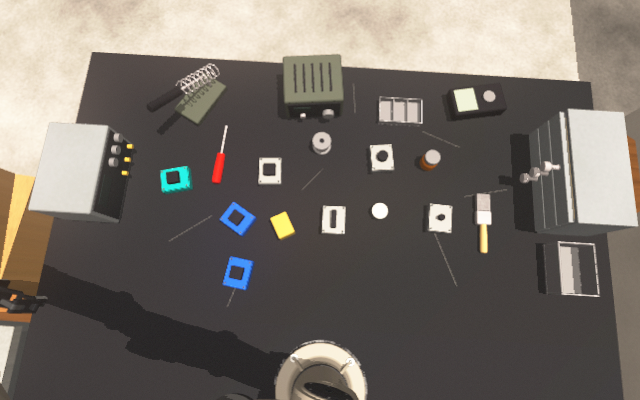

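View pics/scene0.png

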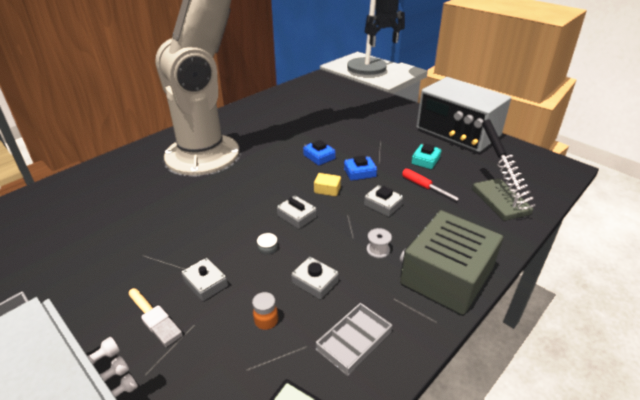

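The top view shows the grey square box at (270,171), the bar box at (333,219), the large round box at (382,157) and the small round box at (440,217). The blue and turquoise look-alikes are at (237,218), (238,272) and (175,179).

```bash
cat > h.py <<'E'
import numpy as np,cv2,pickle
def cloud(f,R=None,t=None):
    K,D=f["intrinsics"],f["dist_coeffs"]; R=f["R"];t=f["t"]
    v,u=np.mgrid[0:400,0:640]
    p=cv2.undistortPoints(np.stack([u,v],-1).reshape(-1,1,2).astype(float),K,D).reshape(-1,2)
    z=f["z_map"].reshape(-1,1); c=np.hstack([p*z,z])
    return ((c-t)@R).reshape(400,640,3)
def cast(f,uv,h):
    K,D=f["intrinsics"],f["dist_coeffs"]; R=f["R"];t=f["t"]
    p=cv2.undistortPoints(np.array(uv,float).reshape(-1,1,2),K,D).reshape(-1,2)
    d=np.hstack([p,np.ones((len(p),1))])@R; o=-R.T@t
    return o+d*((h-o[2])/d[:,2])[:,None]
E
python3 - <<'E'
from h import *
d=pickle.load(open("d0.pkl","rb"))
for n,boxes in(("top",{"sq":(270,171),"bar":(333,219),"round":(382,157),"small":(440,217)}),("scene",{"sq":(384,197),"bar":(296,208),"round":(315,273),"small":(204,275)})):
    f=d[n];P=cloud(f)
    for b,(u,v) in boxes.items():
        s=np.s_[v-28:v+28,u-30:u+30]
        p=P[s].reshape(-1,3); g=f["color"][s].max(-1).ravel()
        up=(p[:,2]>0.044)&(p[:,2]<0.06); k=p[up]
        bx=p[(p[:,2]>0.025)&(p[:,2]<0.042)&(g>110)]
        r=cv2.minAreaRect(p[p[:,2]>.025][:,:2].astype(np.float32)*1000) 
        r2=cv2.minAreaRect(k[:,:2].astype(np.float32)*1000) if len(k) else None
        # image based: light mask bounding -> cast at .034
        m=np.zeros((400,640),np.uint8); m[s]=(f["color"][s].min(-1)>120)
        c=max(cv2.findContours(m,0,1)[0],key=cv2.contourArea)
        q=cast(f,c.reshape(-1,2),.034)
        r3=cv2.minAreaRect(q[:,:2].astype(np.float32)*1000)
        dk=np.zeros_like(m);cv2.drawContours(dk,[cv2.convexHull(c)],-1,1,-1)
        dk&=(f["color"].max(-1)<90).astype(np.uint8)
        c4=max(cv2.findContours(dk,0,1)[0],key=cv2.contourArea);q4=cast(f,c4.reshape(-1,2),.051)
        r4=cv2.minAreaRect(q4[:,:2].astype(np.float32)*1000)
        fm=lambda r:r and [np.round(x,1).tolist() for x in r]
        print(n,b,len(k),k.mean(0).round(4) if len(k) else '',"\n  box3d",fm(r),"\n  key3d",fm(r2),"\n  boxmask",fm(r3),"\n  keymask",fm(r4))
f=d["top"];cv2.imwrite("pics/crop.png",cv2.resize(f["color"][120:260,210:470,::-1],None,fx=3,fy=3,interpolation=0))
E
```

```text
top sq 139 [0.5757 0.1844 0.051 ] 
  box3d [[429.5, 125.0], [404.3, 83.7], 22.2] 
  key3d [[576.0, 184.6], [32.3, 31.8], 4.3] 
  boxmask [[574.9, 183.7], [75.2, 64.6], 3.7] 
  keymask [[572.2, 183.7], [32.6, 31.1], 3.7]
top bar 92 [ 0.4456 -0.0061  0.0511] 
  box3d [[373.1, -9.5], [227.5, 64.7], 3.2] 
  key3d [[445.6, -5.0], [49.7, 13.7], 3.1] 
  boxmask [[444.5, -7.7], [78.4, 64.5], 0.8] 
  keymask [[442.1, -7.1], [9.7, 45.3], 89.6]
top round 96 [ 0.6372 -0.1349  0.0509] 
  box3d [[464.1, -89.6], [87.3, 449.1], 75.2] 
  key3d [[637.4, -135.5], [28.7, 28.9], 86.1] 
  boxmask [[637.3, -137.3], [78.4, 64.5], 7.0] 
  keymask [[633.7, -135.7], [24.5, 30.1], 49.1]
top small 36 [ 0.4689 -0.3037  0.051 ] 
  box3d [[395.6, -156.9], [97.2, 421.1], 26.5] 
  key3d [[469.3, -304.2], [15.9, 16.3], 30.4] 
  boxmask [[468.4, -306.1], [64.1, 78.3], 86.9] 
  keymask [[466.7, -303.4], [11.2, 17.0], 3.7]
scene sq 120 [0.5803 0.1801 0.0479] 
  box3d [[762.1, -168.3], [162.9, 1087.4], 30.0] 
  key3d [[580.0, 181.8], [33.5, 39.6], 2.8] 
  boxmask [[581.4, 178.3], [82.3, 74.1], 4.3] 
  keymask [[585.8, 172.8], [37.2, 45.0], 12.2]
scene bar 83 [ 0.4497 -0.0105  0.048 ] 
  box3d [[712.3, -282.2], [137.2, 998.3], 43.3] 
  key3d [[448.2, -9.5], [51.1, 15.7], 0.5] 
  boxmask [[450.0, -11.7], [83.5, 71.5], 1.1] 
  keymask [[455.1, -16.3], [18.9, 58.2], 87.4]
scene round 152 [ 0.6409 -0.1394  0.0495] 
  box3d [[838.2, -367.0], [98.6, 698.6], 41.0] 
  key3d [[639.6, -137.6], [30.5, 31.2], 85.5] 
  boxmask [[642.1, -140.6], [81.4, 69.7], 6.5] 
  keymask [[647.0, -142.8], [25.3, 34.6], 43.8]
scene small 53 [ 0.473  -0.3072  0.0486] 
  box3d [[775.2, -424.5], [86.4, 740.0], 68.9] 
  key3d [[471.6, -306.6], [16.9, 17.7], 49.4] 
  boxmask [[474.2, -309.2], [65.6, 84.3], 86.6] 
  keymask [[480.1, -310.4], [14.7, 22.7], 55.4]
```

View pics/crop.png

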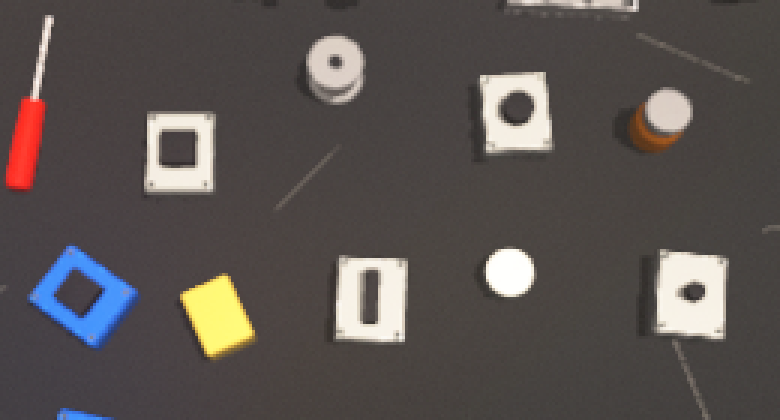

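Emit:
apply_moves(
  dp=[
    [-0.19,0.29,0.0],
    [-0.19,0.29,0.0],
    [-0.19,0.29,0.0],
    [-0.19,0.29,0.0],
    [-0.19,0.29,0.05],
    [-0.19,0.29,0.05],
    [-0.19,0.29,0.05],
    [-0.19,0.29,0.05],
    [-0.19,0.29,0.05],
    [-0.19,0.29,0.05],
    [-0.19,0.29,0.05],
    [-0.19,0.29,0.05],
    [0,0,0],
    [0,0,0],
  ],
  twist=[
    [0,0,0],
    [0,0,0],
    [0,0,0],
    [0,0,0],
    [0,0,0],
    [0,0,0],
    [0,0,0],
    [0,0,0],
    [0,0,0],
    [0,0,0],
    [0,0,0],
    [0,0,0],
    [0,0,0],
    [0,0,0],
  ],
  jaw=[255,255,255,255,255,255,255,255,255,255,255,255,255,255],
  grip_force=20,
)

```text
clock: 1.5
tcp_pos: [0.5299, 0.2378, 0.348]
orientation: [2.535, 1.852, -0.016]
contact_force: [-0.2, 0.9, 0.0]
grip_width: 0.0001
```

```bash
cat > go.py <<'E'
import sys,numpy as np
from bench import r
from scipy.spatial.transform import Rotation as Ro
o=r.get_obs(); M=Ro.from_rotvec(o["orientation"]).as_matrix()
off=float(sys.argv[4]) if len(sys.argv)>4 else .173
T=np.array([float(a) for a in sys.argv[1:4]])
tip=o["tcp_pos"]+M[:,2]*off
print("t",o["clock"],"tcp",o["tcp_pos"].round(4),"tip",tip.round(4),"zaxis",M[:,2].round(4),"xaxis",M[:,0].round(3),"F",o["contact_force"].round(2),"w",o["grip_width"])
print("units total",((M.T@(T-tip))/.12).round(3))
E
python3 go.py 0.577 0.183 0.08
```

```text
t 1.5 tcp [0.5299 0.2378 0.348 ] tip [0.5287 0.2365 0.175 ] zaxis [-0.0073 -0.0077 -0.9999] xaxis [ 0.304  0.953 -0.01 ] F [-0.22  0.86  0.04] w 5.792233335827807e-05
units total [-0.295  0.523  0.792]
```

Emit:
apply_moves(
  dp=[
    [-0.1,0.17,0.1],
    [-0.1,0.17,0.2],
    [-0.1,0.17,0.2],
    [0,0,0.2],
    [0,0,0],
    [0,0,0],
  ],
  twist=[
    [0,0,0],
    [0,0,0],
    [0,0,0],
    [0,0,0],
    [0,0,0],
    [0,0,0],
  ],
  jaw=[255,255,255,255,255,255],
)

```text
clock: 2.1
tcp_pos: [0.5758, 0.1897, 0.2624]
orientation: [-2.527, -1.865, 0.013]
contact_force: [0.3, 1.0, 0.9]
grip_width: 0.0004
```

```bash
python3 go.py 0.577 0.183 0.06; python3 - <<'E'
from bench import r
import cv2
for n in("wrist","scene"):
    f=r.grab_frame(n); c=f["color"]
    if n=="scene": c=cv2.resize(c[100:300,250:500],None,fx=3,fy=3)
    else: print(f["hand_eye"])
    cv2.imwrite(f"pics/{n}1.png",c[:,:,::-1])
E
```

```text
t 2.1 tcp [0.5758 0.1897 0.2624] tip [0.5746 0.189  0.0894] zaxis [-0.0073 -0.004  -1.    ] xaxis [ 0.295  0.956 -0.006] F [0.3  1.01 0.91] w 0.00037903325798330017
units total [-0.041  0.036  0.245]
[[ 9.99999618e-01  5.22323728e-04 -7.00853991e-04  6.38268377e-04]
 [-3.03438112e-04  9.59398509e-01  2.82053912e-01 -7.11145587e-02]
 [ 8.19721725e-04 -2.82053592e-01  9.59398301e-01  3.11392096e-02]
 [ 0.00000000e+00  0.00000000e+00  0.00000000e+00  1.00000000e+00]]
```

View pics/wrist1.png

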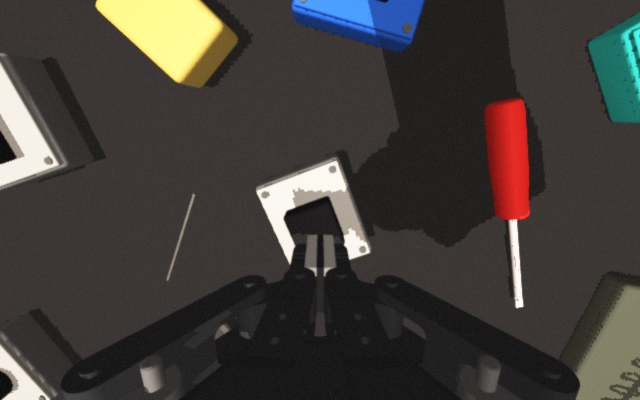

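View pics/scene1.png

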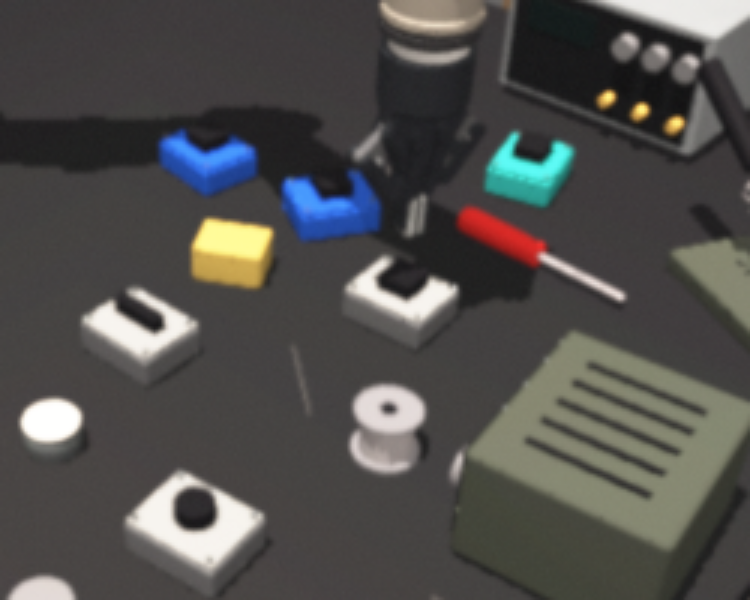

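Emit:
apply_moves(
  dp=[
    [-0.04,0.04,0.1],
    [0,0,0.1],
    [0,0,0],
    [0,0,0],
  ],
  twist=[
    [0,0,0],
    [0,0,0],
    [0,0,0],
    [0,0,0],
  ],
  jaw=[255,255,255,255],
)

```text
clock: 2.6
tcp_pos: [0.5791, 0.1854, 0.2397]
orientation: [-2.524, -1.869, 0.004]
contact_force: [-0.2, 0.3, 0.5]
grip_width: -0.0002
```

```bash
python3 go.py 0.577 0.183 0.0445
```

```text
t 2.6 tcp [0.5791 0.1854 0.2397] tip [0.5786 0.1852 0.0667] zaxis [-2.8e-03 -9.0e-04 -1.0e+00] xaxis [ 0.292  0.957 -0.002] F [-0.16  0.25  0.5 ] w -0.0002487933356993345
units total [-0.021 -0.007  0.185]
```

Emit:
apply_moves(
  dp=[
    [-0.02,-0.01,0.05],
    [0,0,0.05],
    [0,0,0.02],
    [0,0,0],
  ],
  twist=[
    [0,0,0],
    [0,0,0],
    [0,0,0],
    [0,0,0],
  ],
  jaw=[255,255,255,255],
)

```text
clock: 3.0
tcp_pos: [0.5771, 0.1834, 0.2244]
orientation: [-2.524, -1.869, 0.003]
contact_force: [-0.2, -0.3, -0.0]
grip_width: -0.0001
```

```bash
python3 go.py 0.577 0.183 0.0445
```

```text
t 3.0 tcp [0.5771 0.1834 0.2244] tip [0.5768 0.1833 0.0514] zaxis [-2.2e-03 -5.0e-04 -1.0e+00] xaxis [ 0.291  0.957 -0.001] F [-0.17 -0.26 -0.02] w -0.00014519976753163806
units total [-0.002  0.003  0.058]
```

Just above the key. Press in small steps.

Emit:
apply_moves(
  dp=[
    [0,0,0.02],
    [0,0,0.01],
  ],
  twist=[
    [0,0,0],
    [0,0,0],
  ],
  jaw=[255,255],
)

```text
clock: 3.2
tcp_pos: [0.5773, 0.1834, 0.2211]
orientation: [-2.524, -1.869, 0.003]
contact_force: [-1.3, -0.1, 3.6]
grip_width: -0.0003
```

```bash
python3 go.py 0.577 0.183 0.0445
```

```text
t 3.2 tcp [0.5773 0.1834 0.2211] tip [0.5769 0.1834 0.0481] zaxis [-2.1e-03 -4.0e-04 -1.0e+00] xaxis [ 0.292  0.957 -0.001] F [-1.33 -0.07  3.59] w -0.00025270116051587563
units total [-0.003  0.002  0.03 ]
```

Emit:
apply_moves(
  dp=[
    [0,0,0.02],
    [0,0,0.01],
    [0,0,0.005],
  ],
  twist=[
    [0,0,0],
    [0,0,0],
    [0,0,0],
  ],
  jaw=[255,255,255],
)

```text
clock: 3.5
tcp_pos: [0.5773, 0.1834, 0.2176]
orientation: [-2.524, -1.869, 0.003]
contact_force: [-2.0, -0.5, 6.4]
grip_width: 0.0005
```

```bash
python3 go.py 0.577 0.183 0.0445
```

```text
t 3.5 tcp [0.5773 0.1834 0.2176] tip [0.5769 0.1834 0.0446] zaxis [-2.1e-03 -1.0e-04 -1.0e+00] xaxis [ 0.292  0.957 -0.001] F [-2.05 -0.47  6.35] w 0.0005177723136924528
units total [-0.003  0.002  0.001]
```

Emit:
apply_moves(
  dp=[
    [0,0,0.005],
    [0,0,0.005],
    [0,0,0.005],
  ],
  twist=[
    [0,0,0],
    [0,0,0],
    [0,0,0],
  ],
  jaw=[255,255,255],
)

```text
clock: 3.8
tcp_pos: [0.5773, 0.1833, 0.217]
orientation: [-2.524, -1.869, 0.003]
contact_force: [-3.1, -1.7, 6.1]
grip_width: -0.0001
```

```bash
python3 go.py 0.577 0.183 0.0445;python3 - <<'E'
from bench import r
import cv2
c=r.grab_frame("scene")["color"]
cv2.imwrite("pics/press1.png",cv2.resize(c[150:240,330:440],None,fx=6,fy=6)[:,:,::-1])
E
```

```text
t 3.8 tcp [0.5773 0.1833 0.217 ] tip [0.5769 0.1833 0.044 ] zaxis [-2.2e-03  2.0e-04 -1.0e+00] xaxis [ 0.292  0.956 -0.   ] F [-3.07 -1.68  6.12] w -6.140965845751399e-05
units total [-0.003  0.001 -0.004]
```

View pics/press1.png

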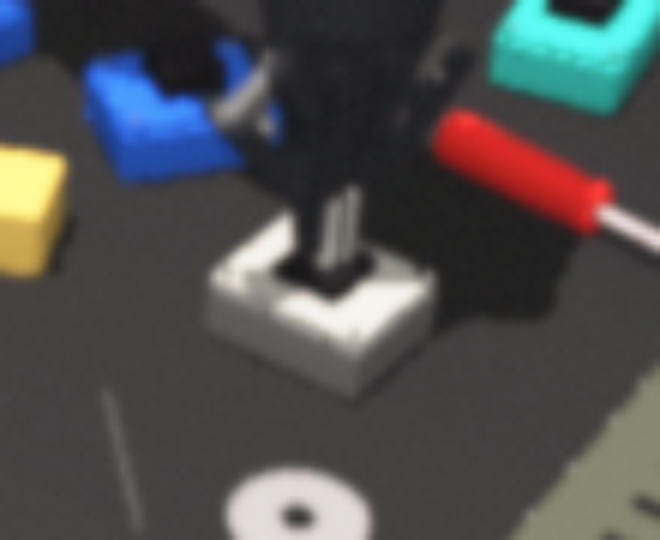

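The fingers are centred on the square key (around (330,270) in the crop), and it sits low in the box. The key is down about 7 mm at roughly 6 N, so I'm releasing it.

Emit:
apply_moves(
  dp=[
    [0,0,-0.1],
    [0,0,-0.15],
    [0,0,-0.2],
    [0,0,-0.1],
    [0,0,0],
  ],
  twist=[
    [0,0,0],
    [0,0,0],
    [0,0,0],
    [0,0,0],
    [0,0,0],
  ],
  jaw=[255,255,255,255,255],
)

```text
clock: 4.35
tcp_pos: [0.5778, 0.1835, 0.2864]
orientation: [-2.524, -1.869, 0.0]
contact_force: [0.8, 0.2, -0.3]
grip_width: -0.0002
```

```bash
python3 go.py 0.4465 -0.007 0.1; python3 - <<'E'
from bench import r
from h import *
f=r.grab_frame("scene");P=cloud(f);p=P[180:215,360:410].reshape(-1,3)
k=p[(p[:,2]>.042)&(p[:,2]<.056)];print(len(k),k.mean(0))
cv2.imwrite("pics/rel1.png",cv2.resize(f["color"][120:240,260:440],None,fx=4,fy=4)[:,:,::-1])
E
```

```text
t 4.35 tcp [0.5778 0.1835 0.2864] tip [0.5777 0.1836 0.1134] zaxis [-8.e-04  6.e-04 -1.e+00] xaxis [0.292 0.956 0.   ] F [ 0.77  0.18 -0.26] w -0.0002142370547476236
units total [-1.838 -0.582  0.112]
133 [0.58120002 0.17943967 0.04738558]
```

View pics/rel1.png

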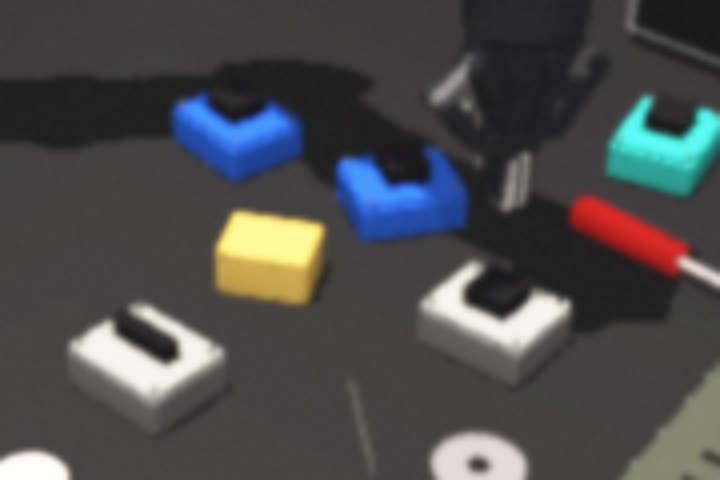

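The square key is back up (black block at (497,290) in the crop) and the box hasn't moved. Next, the bar key.

Emit:
apply_moves(
  dp=[
    [-0.15,-0.05,0],
    [-0.26,-0.08,0],
    [-0.26,-0.08,0],
    [-0.26,-0.08,0],
    [-0.26,-0.08,0],
    [-0.26,-0.08,0],
    [-0.26,-0.08,0],
    [0,0,0],
    [0,0,0],
  ],
  twist=[
    [0,0,0],
    [0,0,0],
    [0,0,0],
    [0,0,0],
    [0,0,0],
    [0,0,0],
    [0,0,0],
    [0,0,0],
    [0,0,0],
  ],
  jaw=[255,255,255,255,255,255,255,255,255],
)

```text
clock: 5.3
tcp_pos: [0.4487, 0.0004, 0.2773]
orientation: [-2.517, -1.869, 0.019]
contact_force: [0.3, -0.2, 0.8]
grip_width: 0.0001
```

```bash
python3 go.py 0.4465 -0.007 0.07
```

```text
t 5.3 tcp [4.487e-01 4.000e-04 2.773e-01] tip [4.464e-01 1.000e-04 1.044e-01] zaxis [-0.0135 -0.0019 -0.9999] xaxis [ 0.289  0.957 -0.006] F [ 0.29 -0.25  0.77] w 0.00011593839129476555
units total [-0.054  0.022  0.286]
```

Emit:
apply_moves(
  dp=[
    [-0.055,0.02,0.1],
    [0,0,0.15],
    [0,0,0],
    [0,0,0],
  ],
  twist=[
    [0,0,0],
    [0,0,0],
    [0,0,0],
    [0,0,0],
  ],
  jaw=[255,255,255,255],
)

```text
clock: 5.7
tcp_pos: [0.4504, -0.0041, 0.2457]
orientation: [-2.513, -1.874, 0.018]
contact_force: [0.7, 0.2, -0.1]
grip_width: 0.0001
```

```bash
python3 go.py 0.4465 -0.007 0.053;python3 - <<'E'
from bench import r
import cv2
for n in("wrist","scene"):
    f=r.grab_frame(n); c=f["color"]
    if n=="scene": c=cv2.resize(c[150:250,230:370],None,fx=5,fy=5)
    cv2.imwrite(f"pics/{n}2.png",c[:,:,::-1])
E
```

```text
t 5.7 tcp [ 0.4504 -0.0041  0.2457] tip [ 0.448  -0.0044  0.0727] zaxis [-0.0136 -0.0014 -0.9999] xaxis [ 0.285  0.958 -0.005] F [ 0.66  0.2  -0.12] w 9.19324922873696e-05
units total [-0.024 -0.004  0.164]
```

View pics/wrist2.png

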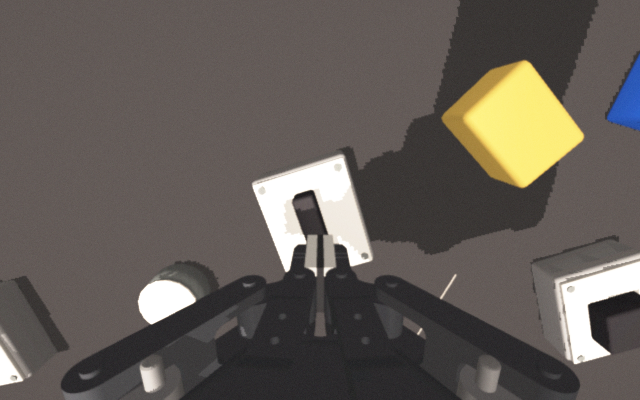

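View pics/scene2.png

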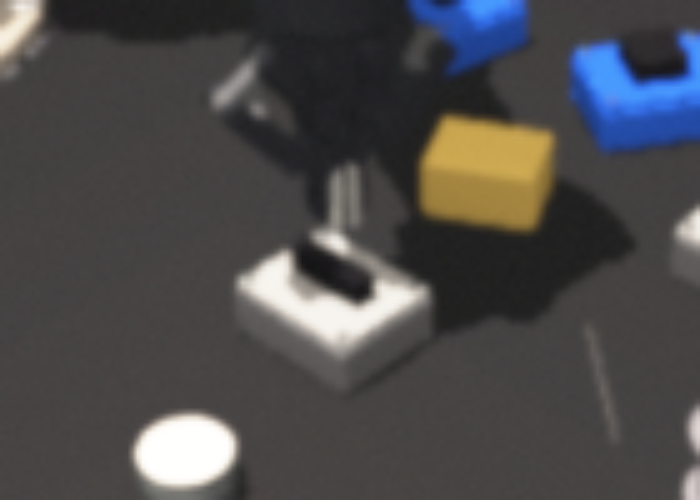

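The wrist view shows the fingertips at (320,240), directly over the line of the bar key (visible at (310,210)). Next I'll correct the 3 mm sideways error and lower.

Emit:
apply_moves(
  dp=[
    [-0.025,0,0.05],
    [0,0,0.06],
    [0,0,0.03],
    [0,0,0],
  ],
  twist=[
    [0,0,0],
    [0,0,0],
    [0,0,0],
    [0,0,0],
  ],
  jaw=[255,255,255,255],
)

```text
clock: 6.2
tcp_pos: [0.4499, -0.0067, 0.2291]
orientation: [-2.513, -1.876, 0.014]
contact_force: [0.2, 0.1, -0.0]
grip_width: -0.0002
```

```bash
python3 go.py 0.4465 -0.007 0.0445
```

```text
t 6.2 tcp [ 0.4499 -0.0067  0.2291] tip [ 0.4481 -0.0068  0.0561] zaxis [-1.030e-02 -7.000e-04 -9.999e-01] xaxis [ 0.284  0.959 -0.004] F [ 0.18  0.1  -0.04] w -0.00020327542786814025
units total [-0.005 -0.011  0.097]
```

Emit:
apply_moves(
  dp=[
    [0,-0.01,0.03],
    [0,0,0.02],
    [0,0,0.02],
  ],
  twist=[
    [0,0,0],
    [0,0,0],
    [0,0,0],
  ],
  jaw=[255,255,255],
)

```text
clock: 6.5
tcp_pos: [0.4486, -0.0063, 0.2204]
orientation: [-2.513, -1.876, 0.013]
contact_force: [-0.7, -0.4, 4.0]
grip_width: 0.0002
```

```bash
python3 go.py 0.4465 -0.007 0.0445
```

```text
t 6.5 tcp [ 0.4486 -0.0063  0.2204] tip [ 0.4469 -0.0064  0.0474] zaxis [-1.e-02 -5.e-04 -1.e+00] xaxis [ 0.284  0.959 -0.003] F [-0.74 -0.35  4.03] w 0.00017734693757551556
units total [-0.005 -0.002  0.024]
```

Emit:
apply_moves(
  dp=[
    [0,0,0.02],
    [0,0,0.01],
    [0,0,0.005],
    [0,0,0.005],
    [0,0,0.005],
  ],
  twist=[
    [0,0,0],
    [0,0,0],
    [0,0,0],
    [0,0,0],
    [0,0,0],
  ],
  jaw=[255,255,255,255,255],
)

```text
clock: 7.0
tcp_pos: [0.4487, -0.0065, 0.2156]
orientation: [-2.513, -1.875, 0.012]
contact_force: [-1.2, 1.5, 8.0]
grip_width: -0.0002
```

```bash
python3 go.py 0.4465 -0.007 0.0445;python3 - <<'E'
from bench import r
import cv2
c=r.grab_frame("scene")["color"]
cv2.imwrite("pics/press2.png",cv2.resize(c[160:250,240:350],None,fx=6,fy=6)[:,:,::-1])
E
```

```text
t 7.0 tcp [ 0.4487 -0.0065  0.2156] tip [ 0.4469 -0.0064  0.0426] zaxis [-1.010e-02  2.000e-04 -9.999e-01] xaxis [ 0.285  0.959 -0.003] F [-1.24  1.48  8.02] w -0.00022962512127110214
units total [-0.006 -0.002 -0.016]
```

View pics/press2.png

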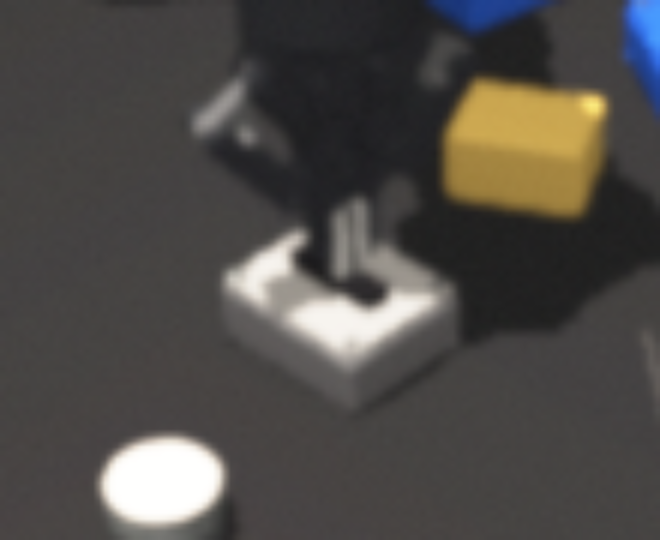

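The fingers are on the bar at (345,270) in the crop. It is down about 8 mm at 8 N and has been held there, so I'm releasing it and rising well clear.

Emit:
apply_moves(
  dp=[
    [0,0,-0.08],
    [0,0,-0.15],
    [0,0,-0.25],
    [0,0,-0.25],
    [0,0,-0.25],
    [0,0,-0.2],
    [0,0,0],
    [0,0,0],
    [0,0,0],
  ],
  twist=[
    [0,0,0],
    [0,0,0],
    [0,0,0],
    [0,0,0],
    [0,0,0],
    [0,0,0],
    [0,0,0],
    [0,0,0],
    [0,0,0],
  ],
  jaw=[255,255,255,255,255,255,255,255,255],
)

```text
clock: 7.95
tcp_pos: [0.4493, -0.0069, 0.3642]
orientation: [-2.514, -1.874, 0.012]
contact_force: [0.4, 0.5, -0.6]
grip_width: -0.0
```

```bash
python3 go.py 0.4465 -0.007 0.2;python3 - <<'E'
from bench import r
from h import *
f=r.grab_frame("scene");P=cloud(f)
P0=cloud(pickle.load(open("d0.pkl","rb"))["scene"])
for b,(u,v) in {"sq":(384,197),"bar":(296,208),"round":(315,273),"small":(204,275)}.items():
    for Q in(P0,P):
        p=Q[v-28:v+28,u-30:u+30].reshape(-1,3);k=p[(p[:,2]>.042)&(p[:,2]<.056)];print(b,len(k),k.mean(0).round(4),k[:,2].max().round(4))
d=cv2.absdiff(f["color"],pickle.load(open("d0.pkl","rb"))["scene"]["color"]).max(-1)
cv2.imwrite("pics/end.png",f["color"][:,:,::-1])
E
```

```text
t 7.95 tcp [ 0.4493 -0.0069  0.3642] tip [ 0.4476 -0.0069  0.1912] zaxis [-0.0099 -0.     -1.    ] xaxis [ 0.286  0.958 -0.003] F [ 0.36  0.51 -0.56] w -9.580621081568485e-06
units total [-0.003 -0.009 -0.073]
sq 131 [0.5807 0.1794 0.0475] 0.0518
sq 133 [0.5808 0.1793 0.0472] 0.0515
bar 93 [ 0.4508 -0.0108  0.0475] 0.0519
bar 93 [ 0.4498 -0.0106  0.0472] 0.0509
round 165 [ 0.6415 -0.14    0.0489] 0.0543
round 164 [ 0.6414 -0.1399  0.049 ] 0.0532
small 57 [ 0.4733 -0.3073  0.0483] 0.0521
small 60 [ 0.4734 -0.3076  0.0481] 0.052
```

View pics/end.png

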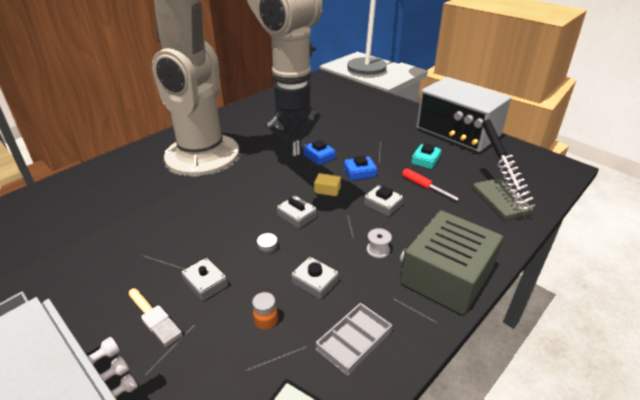

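The scene matches the start: all four keys are up, nothing has shifted, and the hand is about 140 mm above the keys. Handing in.

```bash
python3 -c "
from bench import r
print(r.hand_in())"
```

```text
the job is handed in; nothing more can be done
None
```

I pressed the square key about 7 mm at about 6 N with the closed fingertips and let it spring back. I then did the same with the bar key, about 8 mm at 8 N. The run took about 8 s, and the job is handed in with no verdict reported.

In the last check, all four keys' heights and positions matched the start within about 1 mm in the depth images. The last picture showed nothing displaced. The hand was about 140 mm above the keys, with only force-sensor noise on the tool.

No check failed. The scene and top cameras disagreed by about 4 mm on where the keys were, so I aimed between them, weighted toward the top view.

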